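# Screw the microscope's lenses into their storage rack

### The arm

A 6-joint arm with a two-finger parallel gripper is mounted at the origin on the work surface. World frame = base frame: x ahead of the robot, y to its left, z up, the work surface at z = 0. Lengths are in m, angles in rad, forces in N, time in s.
With the tool pointing down it reaches from about 0.375 to 0.75 m from the base axis. Payload 9 kg.
Tool frame: the origin (TCP) lies on the centre line of the jaws, within the pads' length; the fingertips stand 19 mm ahead of it and the grasp point (between the pads) is the TCP; z points along the fingers, y is the line along which they close (so a half turn about z gives the same grasp; the last joint's range is limited). The gripper opens to 85 mm and grips with 20 to 120 N. Pads are 22 mm wide; open, the fingers measure 114 mm over their backs; the gripper's body (76 mm by 85 mm) begins 54 mm behind the grasp point. The pads swing forward as they close: fully open they stand 13 mm farther back than shut.
Start: joints at [-1.381, 0.104, 0.097, 1.564, 0, 1.353], TCP at [0.238, -0.551, 0.25] pointing down, gripper open.
Joint ranges: [-2.99, 2.99], [-0.84, 1.86], [-1.1, 1.16], [-1.84, 2.11], [-1.51, 1.56], [-3.14, 3.14]. Speed limits (rad/s): [2.22, 2.22, 2.57, 3.14, 3.14, 3.14].

### API

Orientations are given as a unit quaternion [w, x, y, z].
In Python, from cell import robot gives the robot as it stands.
- The arm moves only by the tool send_rows, never from a script. Its argument "plan" is a list of rows, each a list of 6 numbers: the shift along the tool's x, y, z scaled (see below), then the turn, a rotation vector about the tool's x, y, z scaled (see below). In form: [[x, y, z, wx, wy, wz], ...]. A call has 1 to 8 rows; each row shifts and turns the commanded pose from where the row before left it, along the tool's axes as they then stand; what a row does not reach is not made up. The controller multiplies each number of a shift by 0.02 m and each number of a turn by 8 degrees. A row lasts 1/8 s, in which the tool goes at most 62.5 mm and 10.7 degrees, less where a joint would pass 70% of its speed; a pose out of reach is approached as far as the arm can. A call with a number of a shift or a turn outside -1 to 1 is refused whole. A call with a gripper value outside its range is refused whole. "gripper" is the opening, from 0 (shut) to 1 (fully open), set as the call begins (left out, the last holds). The fingers move at their own pace and stop on an object; the grip force is fixed at half the most. Time passes only in rows, so rows that do not move let the fingers close. It gives the time, the measured TCP pose, the force, the opening and the grip force at its end, in the units of the state.
- robot.observe(): the state, without advancing time (a new reading comes with each control period).
- robot.get_image(name): name is "scene" or "top" or "wrist"; returns the picture (480x640x3 uint8, red, green, blue); there is no depth.
- robot.camera_info(name): a dict with "vfov" (degrees; the focal length in pixels is half the picture's height over the tangent of half this angle, whatever the lens; pixels are square), "cx", "cy" (the principal point, pixels), "R" (3x3) and "t" (3): a world point X has camera coordinates R X + t; the wrist camera has in their place "hand_eye" (4x4, takes a point from camera to tool coordinates, whose origin is the TCP and whose axes are the flange's). Camera axes: x right, y down, z forward; pixel columns grow to the right and rows downward; lengths in m; the calibration is good to about 2 mm. A picture is of the moment at which its call begins: read the wrist's pose just before it. camera_info takes no time and is no camera call.
- robot.sign_off(): hands the job in; it is judged then, once.
The state is a dict: "t": time; "qpos": joint angles; "joint_velocities": joint speeds; "effort": joint torques, N m; "eef_pos": TCP position; "tool_rot": TCP orientation; "contact_force": force on the tool from outside, world axes, zero at the start; "wrist_torque": the same for the moment, N m; "width": finger opening in m; "gripper_force": force on a finger pad.
Only numpy, scipy, OpenCV 4.12 (cv2) and the standard library are available. Lean on these libraries where they do the work, as an engineer would, in place of code of your own. Each camera call takes 0.05 s, during which the arm holds its last target. There are 200 camera calls.

### The job

Put the microscope's auxiliary lenses away: screw every lens standing on the blue mat into the rack seat of its own colour. The threads only start cleanly this way: set the lens upright on its seat, turn it backward (anticlockwise from above) until it drops a step, then forward (clockwise) until it stops, fully home. Leave the blower, the dish and the screwdriver where they are.

Things in the scene. Friction and masses are not known exactly. Their poses are not given: they have to be found in the camera images.
- lens_red_mid (a point): lens with red band, standing thread down, 51 mm tall, 160 g: black barrel 50 mm wide from 6 mm below to 26 mm above this point (on the axis, half-way up, z up the axis); below it a steel thread, core 36 mm, 46 mm over its 3 starts, tapered tip. Grip about 17 mm above this point, to clear the seat. Where the starts lie cannot be told from yaw. Screws in clockwise. May be absent.
- seat_red_top (a point): screw seat with red ring, fixed on the rack; collar 58 mm outside, 48 inside, 21 tall. Point: on its axis at the rim, 33 mm above the bench, z up. Lens middle above this point: 17 mm with its starts on the thread crests (20.5 on the 3 narrow stops), 10.5 once dropped into the gaps, 6.5 home. Turned back it drops within 2 rad; turned forward from the crests it hits a stop.
- lens_yellow_mid (a point): lens with yellow band, standing thread down, 51 mm tall, 160 g: black barrel 50 mm wide from 6 mm below to 26 mm above this point (on the axis, half-way up, z up the axis); below it a steel thread, core 36 mm, 46 mm over its 3 starts, tapered tip. Grip about 17 mm above this point, to clear the seat. Where the starts lie cannot be told from yaw. Screws in clockwise. May be absent.
- seat_yellow_top (a point): screw seat with yellow ring, fixed on the rack; collar 58 mm outside, 48 inside, 21 tall. Point: on its axis at the rim, 33 mm above the bench, z up. Lens middle above this point: 17 mm with its starts on the thread crests (20.5 on the 3 narrow stops), 10.5 once dropped into the gaps, 6.5 home. Turned back it drops within 2 rad; turned forward from the crests it hits a stop.
- lens_green_mid (a point): lens with green band, standing thread down, 51 mm tall, 160 g: black barrel 50 mm wide from 6 mm below to 26 mm above this point (on the axis, half-way up, z up the axis); below it a steel thread, core 36 mm, 46 mm over its 3 starts, tapered tip. Grip about 17 mm above this point, to clear the seat. Where the starts lie cannot be told from yaw. Screws in clockwise. May be absent.
- seat_green_top (a point): screw seat with green ring, fixed on the rack; collar 58 mm outside, 48 inside, 21 tall. Point: on its axis at the rim, 33 mm above the bench, z up. Lens middle above this point: 17 mm with its starts on the thread crests (20.5 on the 3 narrow stops), 10.5 once dropped into the gaps, 6.5 home. Turned back it drops within 2 rad; turned forward from the crests it hits a stop.
- lens_blue_mid (a point): lens with blue band, standing thread down, 51 mm tall, 160 g: black barrel 50 mm wide from 6 mm below to 26 mm above this point (on the axis, half-way up, z up the axis); below it a steel thread, core 36 mm, 46 mm over its 3 starts, tapered tip. Grip about 17 mm above this point, to clear the seat. Where the starts lie cannot be told from yaw. Screws in clockwise. May be absent.
- seat_blue_top (a point): screw seat with blue ring, fixed on the rack; collar 58 mm outside, 48 inside, 21 tall. Point: on its axis at the rim, 33 mm above the bench, z up. Lens middle above this point: 17 mm with its starts on the thread crests (20.5 on the 3 narrow stops), 10.5 once dropped into the gaps, 6.5 home. Turned back it drops within 2 rad; turned forward from the crests it hits a stop.
- rack: fixed white plate 100 x 450 x 12 mm with four seats in a row along its y, 110 mm apart, colours in any order. Origin under its centre. In every seat: from the gap a lens turns forward (clockwise) 1.3 to 1.5 rad to a hard stop and sinks 4 mm on the way, under its weight or a light push (a tight grip must be lowered along). The core has 1.2 mm play all round.
- blower: black rubber dust blower, 54 mm wide, 85 mm tall, standing; bystander. Origin under its centre.
- dish: shallow glass dish, 80 mm wide, 16 mm tall; bystander. Origin under its centre.
- driver: screwdriver, 160 mm long, lying along its x axis; bystander. Origin at about its middle, on the bench.

How it is judged:
By the outcome, as a careful person would: the job done as asked, in the order asked, and still so for the second after the job is handed in, with the robot touching nothing.
Of lens_red, lens_yellow, lens_green, lens_blue only 3 to 4 are there at a start; the rules pass over those that are not, and their reading is None.
At some moment in a run one of lens_red, lens_yellow, lens_green, lens_blue may be knocked a few centimetres aside while the robot is not near it.
It also fails if it takes over 210 s, if anything falls off the work surface, if the arm or the gripper's body presses on something with over 40 N, if the wrist force passes 120 N, or if a joint passes its speed limit or range.

## Working session

There is one attempt and no reset: what is moved stays moved. The work goes in short steps, Python scripts to look and compute and a tool call to move; the robot and the scene stay as the last step left them, time stands still between calls to the robot, and variables do not carry over. Pictures are saved under pics/ and viewed, at most 14 in all, crops included, and the job is handed in when it is done.

Besides the shell and the picture viewer there is one more tool, called after "Emit:" in YAML: its name, and indented under it one key for each argument. send_rows: Moves the arm, as the interface text tells. Its arguments: {"type":"object","properties":{"plan":{"type":"array"},"gripper":{"type":"number"}},"required":["plan"]}

```bash
mkdir -p pics; ls; python3 - <<'E'
from cell import robot
import cv2,numpy as np
print(robot.observe())
for n in("scene","top","wrist"):
    im=robot.get_image(n); cv2.imwrite(f"pics/{n}0.png",im[:,:,::-1])
    print(n,robot.camera_info(n))
E
```

```text
pics
{'t': 0.0, 'qpos': array([-1.38071296e+00,  1.04681585e-01,  9.64794691e-02,  1.56390241e+00,
       -3.57781430e-06,  1.35310146e+00]), 'joint_velocities': array([ 9.47557143e-04,  1.80775642e-04,  4.18854560e-05, -1.56515076e-03,
       -6.80883968e-04,  4.88295897e-04]), 'effort': array([ 4.49689896e-04, -5.56927085e+01,  5.03651905e+01,  1.67868583e-02,
       -2.33647270e-04, -2.51660623e-05]), 'eef_pos': array([ 0.23789413, -0.55049165,  0.2495383 ]), 'tool_rot': array([-6.54064084e-04,  9.79286310e-01,  2.02479370e-01,  7.24134021e-06]), 'contact_force': array([ 0.13663773, -0.1313391 , -0.72932312]), 'wrist_torque': array([0.01164067, 0.01524091, 0.01746085]), 'gripper_force': 0.0, 'width': 0.08548480876345799}
scene {'vfov': 46.19216848505438, 'cx': 324.8946083964372, 'cy': 233.5896158384959, 'R': array([[ 0.66259025,  0.74885787,  0.01363975],
       [ 0.44585001, -0.37972477, -0.81057194],
       [-0.60182383,  0.54315835, -0.58548022]]), 't': array([-0.32918195, -0.1977983 ,  1.53215376])}
top {'vfov': 56.31995549195617, 'cx': 318.43515427244864, 'cy': 248.32201108363157, 'R': array([[ 0.01590568, -0.9998198 , -0.01036183],
       [-0.98948148, -0.01424929, -0.14395611],
       [ 0.14378252,  0.01254256, -0.98952982]]), 't': array([-0.02516727,  0.53118565,  1.04125626])}
wrist {'vfov': 67.95918409888661, 'cx': 323.2486442947425, 'cy': 241.26186495115536, 'hand_eye': array([[-2.26602025e-04, -9.65790424e-01, -2.59323747e-01,
         6.60571863e-02],
       [ 9.99999861e-01, -3.42227916e-04,  4.00728635e-04,
         4.53372216e-04],
       [-4.75767704e-04, -2.59323620e-01,  9.65790367e-01,
        -1.23241868e-01],
       [ 0.00000000e+00,  0.00000000e+00,  0.00000000e+00,
         1.00000000e+00]])}
```

View pics/top0.png

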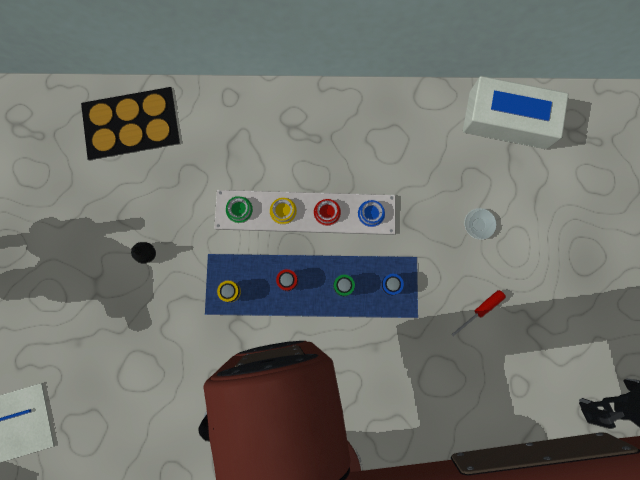

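View pics/scene0.png

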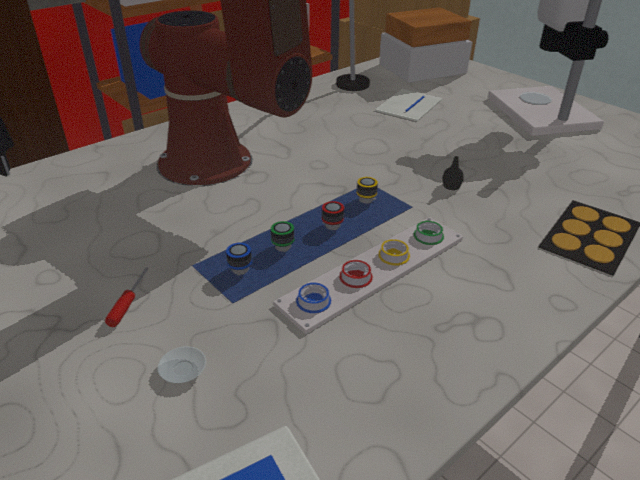

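The top view shows all four lenses: yellow (228,291), red (287,280), green (344,285), blue (393,284). The seats are green (239,209), yellow (283,210), red (327,211), blue (371,212).

```bash
cat > h.py <<'E'
from cell import robot
import cv2,numpy as np
from scipy.spatial.transform import Rotation as Ro
COL=["red","yellow","green","blue"]
HUE={"red":0,"yellow":26,"green":68,"blue":108}
def cam(n,obs=None):
    c=robot.camera_info(n); f=240/np.tan(np.radians(c["vfov"]/2))
    K=np.array([[f,0,c["cx"]],[0,f,c["cy"]],[0,0,1]])
    if n=="wrist":
        o=obs or robot.observe(); q=o["tool_rot"]; T=np.eye(4)
        T[:3,:3]=Ro.from_quat([q[1],q[2],q[3],q[0]]).as_matrix();T[:3,3]=o["eef_pos"]
        M=np.linalg.inv(T@c["hand_eye"]); return K,M[:3,:3],M[:3,3]
    return K,np.array(c["R"]),np.array(c["t"])
def proj(C,X): K,R,t=C; p=K@(R@np.array(X)+t); return p[:2]/p[2]
def ray(C,uv,z):
    K,R,t=C; d=R.T@np.linalg.solve(K,[uv[0],uv[1],1]); c=-R.T@t
    return c+d*(z-c[2])/d[2]
def cmask(im,c,smin=110,vmin=70):
    h=cv2.cvtColor(im,cv2.COLOR_RGB2HSV).astype(int)
    dh=np.abs((h[...,0]-HUE[c]+90)%180-90)
    return ((dh<10)&(h[...,1]>smin)&(h[...,2]>vmin)).astype(np.uint8)
E
python3 - <<'E'
from h import *
C=cam("top"); im=cv2.imread("pics/top0.png")
L=dict(yellow=(228,291),red=(287,280),green=(344,285),blue=(393,284))
S=dict(green=(239,209),yellow=(283,210),red=(327,211),blue=(371,212))
for c in COL: print(c,"lens",ray(C,L[c],.05).round(4),"seat",ray(C,S[c],.033).round(4))
cv2.imwrite("pics/c0.png",cv2.resize(im[185:320,200:425],None,fx=3.5,fy=3.5,interpolation=cv2.INTER_CUBIC))
E
```

```text
red lens [0.4532 0.0557 0.05  ] seat [ 0.6249 -0.0366  0.033 ]
yellow lens [0.4252 0.194  0.05  ] seat [0.626  0.0714 0.033 ]
green lens [ 0.4435 -0.0788  0.05  ] seat [0.627  0.1796 0.033 ]
blue lens [ 0.4476 -0.1938  0.05  ] seat [ 0.6239 -0.1442  0.033 ]
```

View pics/c0.png

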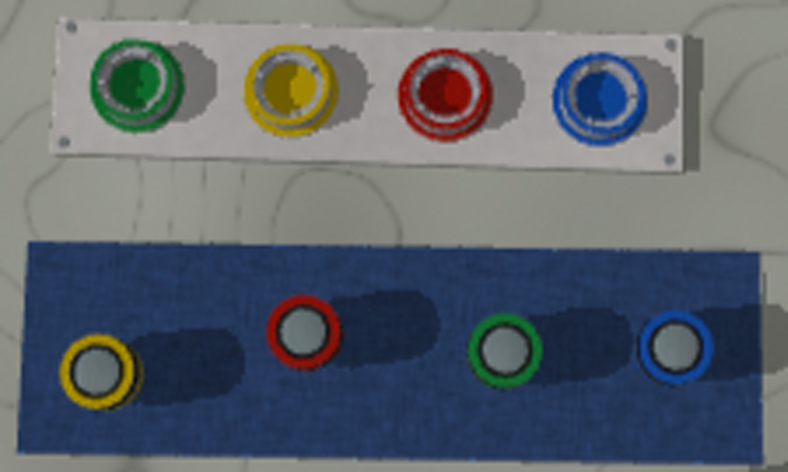

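Emit:
send_rows:
  plan:
    - [0,0,0,0,0,-1]
    - [0,0,0,0,0,-1]
    - [0,0,0,0,0,-1]
    - [0,0,0,0,0,-1]
    - [0,0,0,0,0,-1]
    - [0,0,0,0,0,-1]
    - [0,0,0,0,0,-1]
    - [0,0,0,0,0,-1]
  gripper: 1

```text
t: 1.15
eef_pos: [0.2379, -0.5507, 0.25]
tool_rot: [-0.0, 0.722, 0.692, 0.0]
contact_force: [-0.1, 0.4, 0.1]
width: 0.0856
gripper_force: 0.0
```

Emit:
send_rows:
  plan:
    - [0,0,0,0,0,-0.33]
    - [1,0.6,0.1,0,0,0]
    - [1,0.6,0.1,0,0,0]
    - [1,0.6,0.1,0,0,0]
    - [1,0.6,0.1,0,0,0]
    - [1,0.6,0.1,0,0,0]
    - [1,0.6,0.1,0,0,0]
    - [1,0.6,0.1,0,0,0]

```text
t: 2.15
eef_pos: [0.3226, -0.4096, 0.2362]
tool_rot: [0.0, 0.707, 0.707, -0.0]
contact_force: [-0.7, -0.3, 0.0]
width: 0.0852
gripper_force: 0.0
```

Emit:
send_rows:
  plan:
    - [1,0.6,0.2,0,0,0]
    - [1,0.6,0.2,0,0,0]
    - [1,0.6,0.2,0,0,0]
    - [1,0.6,0.2,0,0,0]
    - [1,0.6,0.2,0,0,0]
    - [1,0.6,0.2,0,0,0]
    - [1,0.6,0.2,0,0,0]
    - [1,0.6,0.2,0,0,0]

```text
t: 3.15
eef_pos: [0.4185, -0.2494, 0.2042]
tool_rot: [0.0, 0.707, 0.707, -0.0]
contact_force: [0.2, -0.9, 0.2]
width: 0.0853
gripper_force: 0.0
```

Emit:
send_rows:
  plan:
    - [1,0.6,0.2,0,0,0]
    - [1,0.6,0.2,0,0,0]
    - [0.8,0.3,0.2,0,0,0]
    - [0,0,0,0,0,0]
    - [0,0,0,0,0,0]

```text
t: 3.78
eef_pos: [0.4478, -0.195, 0.1924]
tool_rot: [0.0, 0.707, 0.707, -0.0]
contact_force: [-0.3, 0.0, -0.1]
width: 0.0855
gripper_force: 0.0
```

```bash
python3 - <<'E'
from h import *
o=robot.observe(); im=robot.get_image("wrist"); cv2.imwrite("pics/w1.png",im[:,:,::-1])
print(o["t"],o["eef_pos"],o["tool_rot"],o["qpos"])
C=cam("wrist",o); print(proj(C,[.4476,-.1938,.05]),proj(C,o["eef_pos"]))
E
```

```text
3.775 [ 0.44781379 -0.1950404   0.19240736] [ 1.74926600e-04  7.07079440e-01  7.07134087e-01 -1.37741126e-04] [-6.79123987e-01 -2.44135132e-01 -3.41077815e-01  1.47353497e+00
 -3.11026136e-04  8.91595007e-01]
[322.00197373 231.87986079] [321.25900677 322.50893116]
```

View pics/w1.png

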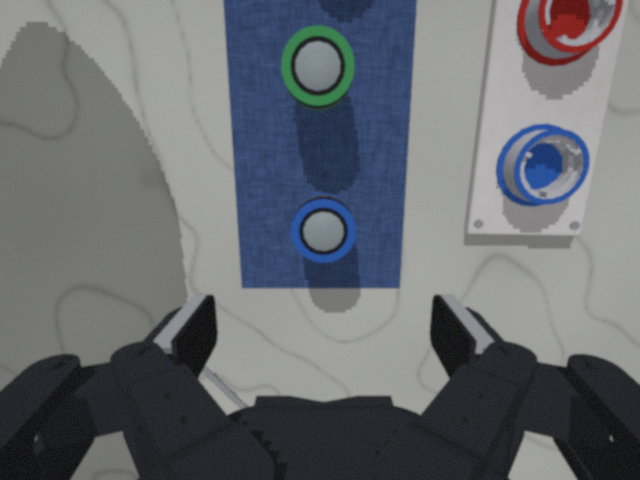

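The wrist view shows the blue lens top at (323,230), green at (318,66), the blue seat rim about (545,165) and the red seat at upper right. The predicted pixel for the blue lens agrees.

```bash
cat >> h.py <<'E'
def score(M,C,x,y,z,rin,rout):
    a=np.linspace(0,2*np.pi,72,endpoint=False); s=0
    for rs,w in((rin,1),(rout,-1)):
        for r in rs:
            P=np.c_[x+r*np.cos(a),y+r*np.sin(a),np.full(72,z)]
            K,R,t=C; p=(P@R.T+t)@K.T; p=(p[:,:2]/p[:,2:]).astype(np.float32)
            s+=w*cv2.remap(M,p[None,:,0],p[None,:,1],cv2.INTER_LINEAR).mean()/len(rs)
    return s
def find(im,C,c,x,y,kind="lens",span=.03,z=None):
    """circle search about x,y: band ring of a lens or rim ring of a seat"""
    m=cmask(im,c,120,60) if c!="blue" else cmask(im,c,165,115)
    M=cv2.GaussianBlur(m.astype(np.float32),(0,0),.8)
    z=z or (.052 if kind=="lens" else .033)
    rin,rout=((.0195,.0215,.0235),(.0265,)) if kind=="lens" else ((.0275,),(.0305,))
    best=None
    for st in(.002,.0005):
        g=np.arange(-span,span+st/2,st)
        S=np.array([[score(M,C,x+i,y+j,z,rin,rout) for j in g] for i in g])
        i,j=np.unravel_index(S.argmax(),S.shape); x,y=x+g[i],y+g[j]; span=.003
    return x,y,S.max()
E
python3 - <<'E'
from h import *
C0=cam("top"); top=cv2.imread("pics/top0.png")[:,:,::-1].copy()
w=cv2.imread("pics/w1.png")[:,:,::-1].copy(); C=cam("wrist")
print(w[230,298],w[230,270],w[130,540])
L=dict(red=(.453,.056),yellow=(.425,.194),green=(.4435,-.079),blue=(.4476,-.1938))
S=dict(red=(.625,-.037),yellow=(.626,.071),green=(.627,.18),blue=(.624,-.144))
for c in COL:
    print(c,"top lens",np.round(find(top,C0,c,*L[c],span=.012),4),"seat",np.round(find(top,C0,c,*S[c],"seat",.012),4))
for c in("blue","green"): print(c,"wrist lens",np.round(find(w,C,c,*L[c],span=.012),4))
for c in("blue",): print(c,"wrist seat",np.round(find(w,C,c,*S[c],"seat",.012),4))
E
```

```text
[ 35  70 135] [ 50  68 106] [122 135 163]
red top lens [0.4545 0.0575 0.5827] seat [ 0.628  -0.036   0.2218]
yellow top lens [0.426  0.1955 0.5772] seat [0.6295 0.0745 0.2246]
green top lens [ 0.444  -0.0785  0.5907] seat [0.6315 0.1845 0.2581]
blue top lens [ 0.4481 -0.1928  0.5095] seat [ 0.626  -0.1465  0.2746]
blue wrist lens [ 0.4486 -0.1933  0.9451]
green wrist lens [ 0.4445 -0.0785  0.9773]
blue wrist seat [ 0.6255 -0.1465  0.6488]
```

Emit:
send_rows:
  plan:
    - [0.1,0.04,1,0,0,0]
    - [0,0,1,0,0,0]
    - [0,0,1,0,0,0]
    - [0,0,1,0,0,0]
    - [0,0,1,0,0,0]
    - [0,0,1,0,0,0]
    - [0,0,1,0,0,0]
    - [0,0,0.4,0,0,0]

```text
t: 4.82
eef_pos: [0.4476, -0.192, 0.042]
tool_rot: [-0.001, 0.707, 0.707, -0.0]
contact_force: [-1.0, 0.3, -0.0]
width: 0.0851
gripper_force: 0.0
```

Emit:
send_rows:
  plan:
    - [0,0,0,0,0,0]
    - [0,0,0,0,0,0]
    - [0,0,0,0,0,0]
    - [0,0,0,0,0,0]
    - [0,0,0,0,0,0]
    - [0,0,0,0,0,0]
  gripper: 0

```text
t: 5.58
eef_pos: [0.4494, -0.1934, 0.0454]
tool_rot: [0.001, 0.707, 0.707, 0.0]
contact_force: [0.6, -0.6, 5.3]
width: 0.0484
gripper_force: 62.0
```

Emit:
send_rows:
  plan:
    - [0,0,-1,0,0,0]
    - [0,0,-1,0,0,0]
    - [0,0,-1,0,0,0]
    - [0,0,-1,0,0,0]
    - [0,0,0,0,0,0]

```text
t: 6.2
eef_pos: [0.4495, -0.1934, 0.1255]
tool_rot: [0.001, 0.707, 0.707, 0.0]
contact_force: [-0.0, -0.4, -2.6]
width: 0.0485
gripper_force: 62.3
```

Emit:
send_rows:
  plan:
    - [0.3,1,0,0,0,0]
    - [0.3,1,0,0,0,0]
    - [0.3,1,0,0,0,0]
    - [0.3,1,0,0,0,0]
    - [0.3,1,0,0,0,0]
    - [0.3,1,0,0,0,0]
    - [0.3,1,0,0,0,0]
    - [0.25,1,0,0,0,0]

```text
t: 7.2
eef_pos: [0.6088, -0.1452, 0.1225]
tool_rot: [-0.001, 0.707, 0.707, -0.0]
contact_force: [-0.0, 0.2, -1.7]
width: 0.0484
gripper_force: 62.6
```

Emit:
send_rows:
  plan:
    - [0,0.83,0,0,0,0]
    - [0,0,0,0,0,0]
    - [0,0,0,0,0,0]

```text
t: 7.58
eef_pos: [0.6245, -0.1456, 0.1233]
tool_rot: [-0.001, 0.707, 0.707, -0.0]
contact_force: [0.4, 0.6, -1.1]
width: 0.0483
gripper_force: 62.7
```

```bash
python3 - <<'E'
from h import *
o=robot.observe(); im=robot.get_image("wrist"); cv2.imwrite("pics/w2.png",im[:,:,::-1])
C=cam("wrist",o);print(o["eef_pos"])
print("held",find(im,C,"blue",*o["eef_pos"][:2],span=.008,z=o["eef_pos"][2]+.007))
print("seat",find(im,C,"blue",.626,-.1465,"seat",.008))
for c,p in(("red",(.628,-.036)),): print(find(im,C,c,*p,"seat",.01))
E
```

```text
[ 0.62446578 -0.14562118  0.12326402]
held (np.float64(0.6249657800381423), np.float64(-0.1456211834969807), np.float32(0.9784495))
seat (np.float64(0.626), np.float64(-0.13949999999999999), np.float32(0.63356394))
(np.float64(0.628), np.float64(-0.036), np.float32(0.5698704))
```

View pics/w2.png

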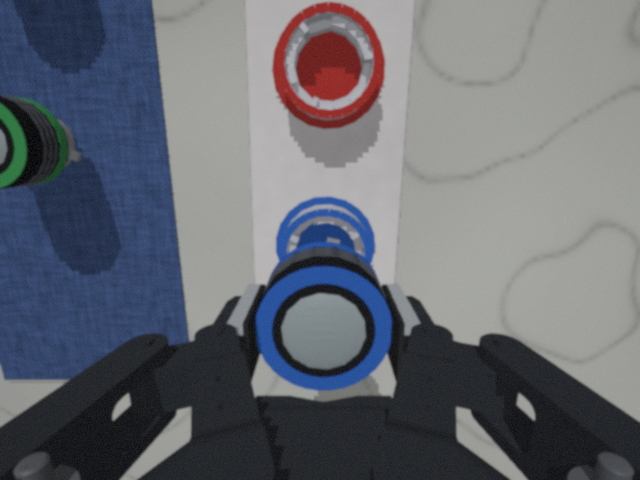

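The picture shows the blue lens held upright, its top ring at (324,326), with the blue seat right below it and the red seat at (330,66).

Emit:
send_rows:
  plan:
    - [-0.04,0.05,1,0,0,0]
    - [0,0,1,0,0,0]
    - [0,0,0.4,0,0,0]
    - [0,0,0,0,0,0]
    - [0,0,0,0,0,0]

```text
t: 8.25
eef_pos: [0.6267, -0.1468, 0.0769]
tool_rot: [0.0, 0.707, 0.707, 0.0]
contact_force: [0.9, 0.3, -1.1]
width: 0.0482
gripper_force: 62.7
```

Emit:
send_rows:
  plan:
    - [0,0,0.1,0,0,0]
    - [0,0,0,0,0,0]

```text
t: 8.5
eef_pos: [0.6265, -0.1467, 0.0745]
tool_rot: [0.0, 0.707, 0.707, 0.0]
contact_force: [0.1, -0.1, -2.9]
width: 0.0487
gripper_force: 62.7
```

Emit:
send_rows:
  plan:
    - [0,0,0.1,0,0,0]
    - [0,0,0,0,0,0]

```text
t: 8.75
eef_pos: [0.6262, -0.1465, 0.0721]
tool_rot: [-0.0, 0.707, 0.707, -0.0]
contact_force: [0.5, 0.0, -1.5]
width: 0.0485
gripper_force: 62.7
```

Emit:
send_rows:
  plan:
    - [0,0,0.1,0,0,0]
    - [0,0,0,0,0,0]

```text
t: 9.0
eef_pos: [0.6262, -0.1466, 0.07]
tool_rot: [-0.0, 0.707, 0.707, -0.0]
contact_force: [0.1, 0.4, -1.9]
width: 0.0485
gripper_force: 62.7
```

Emit:
send_rows:
  plan:
    - [0,0,0.06,0,0,0]
    - [0,0,0,0,0,0]

```text
t: 9.25
eef_pos: [0.6263, -0.1466, 0.069]
tool_rot: [-0.0, 0.707, 0.707, -0.0]
contact_force: [0.2, 0.1, -1.4]
width: 0.0482
gripper_force: 62.7
```

Emit:
send_rows:
  plan:
    - [0,0,0.06,0,0,0]
    - [0,0,0,0,0,0]

```text
t: 9.5
eef_pos: [0.6264, -0.1466, 0.068]
tool_rot: [0.0, 0.707, 0.707, 0.0]
contact_force: [0.5, -0.7, -0.5]
width: 0.0484
gripper_force: 62.8
```

Emit:
send_rows:
  plan:
    - [0,0,0.06,0,0,0]
    - [0,0,0,0,0,0]

```text
t: 9.75
eef_pos: [0.6265, -0.1467, 0.0678]
tool_rot: [0.0, 0.707, 0.707, -0.0]
contact_force: [-3.4, 2.1, 7.6]
width: 0.0482
gripper_force: 63.4
```

Emit:
send_rows:
  plan:
    - [0,0,0.03,0,0,-0.8]
    - [0,0,0,0,0,-0.8]
    - [0,0,0,0,0,-0.8]
    - [0,0,0,0,0,0]

```text
t: 10.25
eef_pos: [0.6271, -0.1472, 0.0678]
tool_rot: [0.001, 0.579, 0.816, -0.0]
contact_force: [-2.1, -0.2, 7.8]
width: 0.0483
gripper_force: 63.4
```

Emit:
send_rows:
  plan:
    - [0,0,0,0,0,-0.8]
    - [0,0,0,0,0,-0.8]
    - [0,0,0,0,0,-0.8]
    - [0,0,0,0,0,0]

```text
t: 10.75
eef_pos: [0.6272, -0.1471, 0.0675]
tool_rot: [0.001, 0.435, 0.9, -0.0]
contact_force: [-0.4, -0.9, 6.7]
width: 0.0484
gripper_force: 63.1
```

Emit:
send_rows:
  plan:
    - [0,0,0,0,0,-0.8]
    - [0,0,0,0,0,-0.8]
    - [0,0,0,0,0,-0.8]
    - [0,0,0,0,0,0]

```text
t: 11.25
eef_pos: [0.6261, -0.1465, 0.0657]
tool_rot: [-0.0, 0.28, 0.96, 0.0]
contact_force: [-1.4, 0.2, -1.1]
width: 0.0485
gripper_force: 62.7
```

Emit:
send_rows:
  plan:
    - [0,0,0,0,0,-0.8]
    - [0,0,0,0,0,-0.8]
    - [0,0,0,0,0,-0.8]
    - [0,0,0,0,0,0]

```text
t: 11.75
eef_pos: [0.6273, -0.1465, 0.066]
tool_rot: [0.001, 0.117, 0.993, 0.0]
contact_force: [6.0, 0.6, -5.9]
width: 0.0484
gripper_force: 63.8
```

Emit:
send_rows:
  plan:
    - [0,0,0,0,0,0.8]
    - [0,0,0.1,0,0,0.8]
    - [0,0,0,0,0,0]

```text
t: 12.12
eef_pos: [0.6265, -0.1466, 0.064]
tool_rot: [0.0, 0.226, 0.974, 0.0]
contact_force: [1.3, -0.6, -2.2]
width: 0.0484
gripper_force: 64.2
```

Emit:
send_rows:
  plan:
    - [0,0,0.1,0,0,0]
    - [0,0,0,0,0,0]

```text
t: 12.38
eef_pos: [0.6265, -0.1467, 0.0622]
tool_rot: [0.0, 0.225, 0.974, -0.0]
contact_force: [2.4, -0.8, -1.8]
width: 0.0485
gripper_force: 64.4
```

Emit:
send_rows:
  plan:
    - [0,0,0.05,0,0,0]
    - [0,0,0,0,0,0]

```text
t: 12.62
eef_pos: [0.6267, -0.1468, 0.0619]
tool_rot: [0.001, 0.225, 0.974, -0.0]
contact_force: [0.8, 0.0, 3.7]
width: 0.0483
gripper_force: 64.7
```

Emit:
send_rows:
  plan:
    - [0,0,0.02,0,0,1]
    - [0,0,0.02,0,0,1]
    - [0,0,0.02,0,0,1]
    - [0,0,0.02,0,0,1]
    - [0,0,0,0,0,0]

```text
t: 13.25
eef_pos: [0.6271, -0.147, 0.0609]
tool_rot: [0.001, 0.486, 0.874, 0.0]
contact_force: [1.3, -0.1, 8.5]
width: 0.0484
gripper_force: 65.3
```

Emit:
send_rows:
  plan:
    - [0,0,0.02,0,0,1]
    - [0,0,0.02,0,0,1]
    - [0,0,0.02,0,0,1]
    - [0,0,0,0,0,0]

```text
t: 13.75
eef_pos: [0.6265, -0.1474, 0.0592]
tool_rot: [0.001, 0.657, 0.754, -0.0]
contact_force: [-2.0, -2.5, 5.6]
width: 0.0485
gripper_force: 65.2
```

Emit:
send_rows:
  plan:
    - [0,0,0.02,0,0,1]
    - [0,0,0.02,0,0,1]
    - [0,0,0,0,0,0]

```text
t: 14.12
eef_pos: [0.6259, -0.1474, 0.0581]
tool_rot: [0.0, 0.755, 0.655, -0.001]
contact_force: [-2.6, -4.2, 5.2]
width: 0.0487
gripper_force: 65.1
```

Emit:
send_rows:
  plan:
    - [0,0,0.01,0,0,0.6]
    - [0,0,0,0,0,0.6]
    - [0,0,0,0,0,0]

```text
t: 14.5
eef_pos: [0.6253, -0.1473, 0.0579]
tool_rot: [-0.0, 0.807, 0.59, -0.001]
contact_force: [-7.2, -3.5, 8.1]
width: 0.0484
gripper_force: 65.4
```

```bash
python3 - <<'E'
from h import *
o=robot.observe();print(o["wrist_torque"],o["qpos"],o["tool_rot"])
E
```

```text
[-0.61356908  1.48501329  0.1023112 ] [-0.43344631  0.28657603 -0.04983654  1.23568634 -0.00231383  1.44604616] [-8.54028868e-06  8.07407249e-01  5.89993026e-01 -1.32761443e-03]
```

Emit:
send_rows:
  plan:
    - [0,0,0,0,0,0.6]
    - [0,0,0,0,0,0.6]
    - [0,0,0,0,0,0]

```text
t: 14.88
eef_pos: [0.6248, -0.1476, 0.0579]
tool_rot: [0.0, 0.854, 0.521, -0.002]
contact_force: [-9.2, -5.2, 10.3]
width: 0.048
gripper_force: 65.6
```

```bash
python3 - <<'E'
from h import *
o=robot.observe();print(o["wrist_torque"],o["tool_rot"])
E
```

```text
[-0.97633843  2.12419146  0.91232288] [ 1.12340624e-04  8.53663485e-01  5.20821070e-01 -2.01367963e-03]
```

Blue has reached its stop: torque is rising and the z sink is right. I'll release it and go to green.

Emit:
send_rows:
  plan:
    - [0,0,0,0,0,0]
    - [0,0,0,0,0,0]
    - [0,0,0,0,0,0]
    - [0,0,-0.5,0,0,0]
    - [0,0,-1,0,0,0]
    - [0,0,-1,0,0,0]
    - [0,0,-1,0,0,-1]
    - [0,0,-1,0,0,-1]
  gripper: 1

```text
t: 15.88
eef_pos: [0.6268, -0.1468, 0.1498]
tool_rot: [0.001, 0.771, 0.637, 0.0]
contact_force: [0.5, -1.1, -0.3]
width: 0.0853
gripper_force: 0.0
```

Emit:
send_rows:
  plan:
    - [0,0,-1,0,0,-1]
    - [0,0,-1,0,0,-0.4]
    - [0.4,-1,0,0,0,0]
    - [0.4,-1,0,0,0,0]
    - [0.4,-1,0,0,0,0]
    - [0.4,-1,0,0,0,0]
    - [0.4,-1,0,0,0,0]
    - [0.4,-1,0,0,0,0]

```text
t: 16.88
eef_pos: [0.5061, -0.0985, 0.1891]
tool_rot: [0.001, 0.707, 0.707, 0.0]
contact_force: [-0.1, 0.5, 0.4]
width: 0.0854
gripper_force: 0.0
```

Emit:
send_rows:
  plan:
    - [0.4,-1,0,0,0,0]
    - [0.4,-1,0,0,0,0]
    - [0.3,-1,0,0,0,0]
    - [0,0,0,0,0,0]
    - [0,0,0,0,0,0]

```text
t: 17.5
eef_pos: [0.4471, -0.077, 0.1883]
tool_rot: [0.001, 0.707, 0.707, 0.0]
contact_force: [-1.0, -0.3, 0.6]
width: 0.0852
gripper_force: 0.0
```

```bash
cat > look.py <<'E'
from h import *
import sys
# look.py colour: measure all lenses from top and wrist, yaw error, and moves in tool units to the colour's lens
L=dict(red=(.4545,.0575),yellow=(.426,.1955),green=(.4445,-.0785),blue=(.4486,-.1933))
S=dict(red=(.628,-.036),yellow=(.6295,.0745),green=(.6315,.1845),blue=(.626,-.1465))
c=sys.argv[1]; o=robot.observe(); w=robot.get_image("wrist"); C=cam("wrist",o)
cv2.imwrite(f"pics/look_{c}.png",w[:,:,::-1])
q=o["tool_rot"]; psi=2*np.degrees(np.arctan2(q[2],q[1])); p=o["eef_pos"]
print(o["t"],p,"psi",psi,"q6",o["qpos"][5],"turn units to 90:",(psi-90)/8)
for k in COL:
    u=proj(C,[*L[k],.05])
    if 20<u[0]<620 and 20<u[1]<460: print(k,"lens wrist",np.round(find(w,C,k,*L[k],span=.03),4))
    u=proj(C,[*S[k],.033])
    if 40<u[0]<600 and 40<u[1]<440: print(k,"seat wrist",np.round(find(w,C,k,*S[k],"seat",.008),4))
    if k==c:
        x,y,s=find(w,C,k,*L[k],span=.03); d=(np.array([y-p[1],x-p[0],p[2]-.0445])/.02).round(2); print("to lens (tool units)",d)
E
python3 look.py green
```

```text
17.5 [ 0.44707795 -0.0769692   0.18833594] psi 89.99653368930387 q6 1.1106819525162603 turn units to 90: -0.00043328883701576615
red lens wrist [0.455 0.057 0.921]
red seat wrist [ 0.6275 -0.0365  0.8203]
green lens wrist [ 0.4445 -0.0785  0.9675]
to lens (tool units) [-0.08 -0.13  7.19]
blue lens wrist [ 0.4156 -0.2263  0.    ]
blue seat wrist [ 0.627  -0.147   0.4464]
```

View pics/look_green.png

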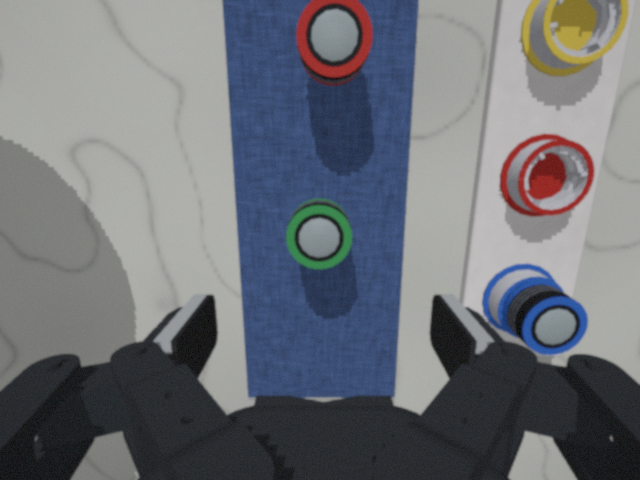

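The blue lens sits upright in its seat at about (550,320), and the green lens is at (319,237) where expected.

Emit:
send_rows:
  plan:
    - [-0.08,-0.13,1,0,0,0]
    - [0,0,1,0,0,0]
    - [0,0,1,0,0,0]
    - [0,0,1,0,0,0]
    - [0,0,1,0,0,0]
    - [0,0,1,0,0,0]
    - [0,0,0.8,0,0,0]
    - [0,0,0.4,0,0,0]

```text
t: 18.55
eef_pos: [0.4433, -0.078, 0.0421]
tool_rot: [-0.001, 0.707, 0.707, -0.0]
contact_force: [0.3, 0.1, 0.5]
width: 0.0852
gripper_force: 0.0
```

Emit:
send_rows:
  plan:
    - [0,0,0,0,0,0]
    - [0,0,0,0,0,0]
    - [0,0,0,0,0,0]
    - [0,0,0,0,0,0]
    - [0,0,0,0,0,0]
    - [0,0,0,0,0,0]
  gripper: 0

```text
t: 19.3
eef_pos: [0.4445, -0.0786, 0.0443]
tool_rot: [0.001, 0.707, 0.707, 0.0]
contact_force: [-0.3, 0.1, 6.1]
width: 0.0486
gripper_force: 62.1
```

Emit:
send_rows:
  plan:
    - [0,0,-1,0,0,0]
    - [0,0,-1,0,0,0]
    - [0,0,-1,0,0,0]
    - [0,0,-1,0,0,0]
    - [0,0,0,0,0,0]

```text
t: 19.92
eef_pos: [0.4446, -0.0786, 0.1245]
tool_rot: [0.001, 0.707, 0.707, 0.0]
contact_force: [0.9, 0.1, -2.2]
width: 0.0482
gripper_force: 62.3
```

Emit:
send_rows:
  plan:
    - [0.95,0.7,0,0,0,0]
    - [0.95,0.7,0,0,0,0]
    - [0.95,0.7,0,0,0,0]
    - [0.95,0.7,0,0,0,0]
    - [0.95,0.7,0,0,0,0]
    - [0.95,0.7,0,0,0,0]
    - [0.95,0.7,0,0,0,0]
    - [0.95,0.7,0,0,0,0]

```text
t: 20.92
eef_pos: [0.5555, 0.0746, 0.1217]
tool_rot: [-0.001, 0.707, 0.707, -0.001]
contact_force: [0.7, -0.5, -1.3]
width: 0.0488
gripper_force: 62.4
```

Emit:
send_rows:
  plan:
    - [0.95,0.7,0,0,0,0]
    - [0.95,0.7,0,0,0,0]
    - [0.95,0.7,0,0,0,0]
    - [0.95,0.7,0,0,0,0]
    - [0.95,0.7,0,0,0,0]
    - [0.8,0.25,0,0,0,0]
    - [0,0,0,0,0,0]
    - [0,0,0,0,0,0]

```text
t: 21.92
eef_pos: [0.6302, 0.1844, 0.1229]
tool_rot: [-0.0, 0.707, 0.707, -0.0]
contact_force: [-0.3, 0.1, -1.9]
width: 0.0481
gripper_force: 62.5
```

```bash
cat > held.py <<'E'
from h import *
import sys
S=dict(red=(.628,-.036),yellow=(.6295,.0745),green=(.6315,.1845),blue=(.626,-.1465))
c=sys.argv[1]; o=robot.observe(); w=robot.get_image("wrist"); C=cam("wrist",o); p=o["eef_pos"]
x,y,s=find(w,C,c,*p[:2],span=.008,z=p[2]+.0075)
print(p,"held offset",x-p[0],y-p[1],s,"q6",o["qpos"][5])
print("tool units to seat x,y:",((S[c][1]-p[1])/.02).round(3),((S[c][0]-p[0]-(x-p[0])/2)/.02).round(3),"down to .0775:",(p[2]-.0775)/.02)
E
python3 held.py green
```

```text
[0.63022236 0.18439042 0.12289042] held offset 0.0010000000000000009 -0.0010000000000000009 0.9900619 q6 1.656835067193395
tool units to seat x,y: 0.005 0.039 down to .0775: 2.2695207879187045
```

Emit:
send_rows:
  plan:
    - [0,0.04,1,0,0,0]
    - [0,0,1,0,0,0]
    - [0,0,0.5,0,0,0]
    - [0,0,0.05,0,0,0]
    - [0,0,0.05,0,0,0]
    - [0,0,0,0,0,0]

```text
t: 22.72
eef_pos: [0.6316, 0.1848, 0.0714]
tool_rot: [0.0, 0.707, 0.707, 0.0]
contact_force: [-0.0, 0.1, -2.2]
width: 0.0484
gripper_force: 62.5
```

Emit:
send_rows:
  plan:
    - [0,0,0.06,0,0,0]
    - [0,0,0,0,0,0]

```text
t: 22.98
eef_pos: [0.6318, 0.1849, 0.0704]
tool_rot: [0.0, 0.707, 0.707, 0.0]
contact_force: [0.7, -0.4, -0.3]
width: 0.0482
gripper_force: 62.5
```

Emit:
send_rows:
  plan:
    - [0,0,0.06,0,0,0]
    - [0,0,0,0,0,0]

```text
t: 23.22
eef_pos: [0.6318, 0.1848, 0.0702]
tool_rot: [0.0, 0.707, 0.707, 0.0]
contact_force: [-3.6, -1.3, 7.3]
width: 0.0486
gripper_force: 63.1
```

Emit:
send_rows:
  plan:
    - [0,0,0.06,0,0,0]
    - [0,0,0,0,0,0]

```text
t: 23.48
eef_pos: [0.6319, 0.1848, 0.07]
tool_rot: [0.001, 0.707, 0.707, 0.0]
contact_force: [-6.7, -0.3, 14.6]
width: 0.0485
gripper_force: 63.9
```

Emit:
send_rows:
  plan:
    - [0,0,-0.03,0,0,-0.8]
    - [0,0,0,0,0,-0.8]
    - [0,0,0,0,0,-0.8]
    - [0,0,0,0,0,0]

```text
t: 23.98
eef_pos: [0.6314, 0.1848, 0.0682]
tool_rot: [-0.0, 0.58, 0.815, -0.0]
contact_force: [-0.3, -0.3, -1.8]
width: 0.0483
gripper_force: 62.5
```

Emit:
send_rows:
  plan:
    - [0,0,0.05,0,0,0]
    - [0,0,0.05,0,0,0]
    - [0,0,0,0,0,0]

```text
t: 24.35
eef_pos: [0.6315, 0.1848, 0.0668]
tool_rot: [0.0, 0.58, 0.815, -0.0]
contact_force: [-3.6, -0.2, 5.4]
width: 0.0483
gripper_force: 62.9
```

Emit:
send_rows:
  plan:
    - [0,0,0.03,0,0,-0.8]
    - [0,0,0,0,0,-0.8]
    - [0,0,0,0,0,-0.8]
    - [0,0,0,0,0,0]

```text
t: 24.85
eef_pos: [0.6325, 0.1848, 0.0669]
tool_rot: [0.001, 0.435, 0.9, 0.001]
contact_force: [0.2, -0.5, 5.7]
width: 0.0481
gripper_force: 62.9
```

Emit:
send_rows:
  plan:
    - [0,0,0,0,0,-0.8]
    - [0,0,0,0,0,-0.8]
    - [0,0,0,0,0,-0.8]
    - [0,0,0,0,0,0]

```text
t: 25.35
eef_pos: [0.6325, 0.1848, 0.0669]
tool_rot: [0.001, 0.279, 0.96, 0.0]
contact_force: [-0.0, -1.0, 4.8]
width: 0.0486
gripper_force: 62.8
```

Emit:
send_rows:
  plan:
    - [0,0,0,0,0,-0.8]
    - [0,0,0,0,0,-0.8]
    - [0,0,0,0,0,0]

```text
t: 25.72
eef_pos: [0.6325, 0.1847, 0.0668]
tool_rot: [0.001, 0.17, 0.985, 0.0]
contact_force: [1.4, -1.0, 6.3]
width: 0.0484
gripper_force: 62.8
```

Emit:
send_rows:
  plan:
    - [0,0,0,0,0,-0.8]
    - [0,0,0,0,0,-0.8]
    - [0,0,0,0,0,0]

```text
t: 26.1
eef_pos: [0.6322, 0.1848, 0.0664]
tool_rot: [0.001, 0.06, 0.998, 0.0]
contact_force: [0.5, -0.1, 4.1]
width: 0.0486
gripper_force: 62.8
```

Emit:
send_rows:
  plan:
    - [0,0,0,0,0,-0.8]
    - [0,0,0,0,0,-0.8]
    - [0,0,0,0,0,0]

```text
t: 26.48
eef_pos: [0.6309, 0.1848, 0.0648]
tool_rot: [-0.001, -0.051, 0.999, -0.0]
contact_force: [0.5, -0.4, -1.9]
width: 0.0487
gripper_force: 62.4
```

Emit:
send_rows:
  plan:
    - [0,0,0.1,0,0,0]
    - [0,0,0.06,0,0,0]
    - [0,0,0.06,0,0,0]
    - [0,0,0,0,0,0]

```text
t: 26.98
eef_pos: [0.6314, 0.1848, 0.0611]
tool_rot: [-0.0, -0.052, 0.999, -0.0]
contact_force: [-0.2, -0.5, -1.4]
width: 0.0484
gripper_force: 62.4
```

Emit:
send_rows:
  plan:
    - [0,0,0.04,0,0,0]
    - [0,0,0,0,0,0]

```text
t: 27.22
eef_pos: [0.6316, 0.1848, 0.0606]
tool_rot: [0.0, -0.052, 0.999, -0.0]
contact_force: [0.7, 0.6, -1.4]
width: 0.0485
gripper_force: 62.4
```

Emit:
send_rows:
  plan:
    - [0,0,0.04,0,0,0.6]
    - [0,0,0.02,0,0,1]
    - [0,0,0.02,0,0,1]
    - [0,0,0.02,0,0,1]
    - [0,0,0.02,0,0,1]
    - [0,0,0,0,0,0]

```text
t: 27.98
eef_pos: [0.6324, 0.1848, 0.0593]
tool_rot: [0.001, 0.265, 0.964, 0.0]
contact_force: [-0.1, 0.4, 5.1]
width: 0.0484
gripper_force: 62.8
```

Emit:
send_rows:
  plan:
    - [0,0,0.02,0,0,1]
    - [0,0,0.02,0,0,1]
    - [0,0,0.02,0,0,1]
    - [0,0,0,0,0,0]

```text
t: 28.48
eef_pos: [0.632, 0.1846, 0.0575]
tool_rot: [0.001, 0.459, 0.889, 0.0]
contact_force: [-0.4, -1.2, 4.7]
width: 0.0483
gripper_force: 62.8
```

Emit:
send_rows:
  plan:
    - [0,0,0.02,0,0,1]
    - [0,0,0.02,0,0,1]
    - [0,0,0,0,0,0]

```text
t: 28.85
eef_pos: [0.6317, 0.1846, 0.0564]
tool_rot: [0.0, 0.577, 0.817, -0.0]
contact_force: [-0.6, -0.3, 4.4]
width: 0.0485
gripper_force: 62.8
```

Emit:
send_rows:
  plan:
    - [0,0,0.02,0,0,0.7]
    - [0,0,0,0,0,0.7]
    - [0,0,0,0,0,0]

```text
t: 29.22
eef_pos: [0.6314, 0.1844, 0.0563]
tool_rot: [0.0, 0.654, 0.757, -0.0]
contact_force: [-3.7, -2.4, 8.8]
width: 0.0485
gripper_force: 63.2
```

```bash
python3 -c "
from h import *
o=robot.observe();print(o['wrist_torque'],o['tool_rot'])"
```

```text
[-0.68839252  0.74887912  0.6929834 ] [ 3.50651139e-04  6.53577283e-01  7.56859568e-01 -4.53582202e-04]
```

Emit:
send_rows:
  plan:
    - [0,0,0,0,0,0.5]
    - [0,0,0,0,0,0.3]
    - [0,0,0,0,0,0]

```text
t: 29.6
eef_pos: [0.6313, 0.1849, 0.0562]
tool_rot: [-0.0, 0.694, 0.72, -0.0]
contact_force: [-2.9, -0.7, 7.5]
width: 0.0482
gripper_force: 63.2
```

```bash
python3 -c "
from h import *
o=robot.observe();print(o['wrist_torque'],o['tool_rot'])"
```

```text
[-0.04764227  0.69446474  0.92439729] [-4.98714340e-05  6.94344663e-01  7.19642599e-01 -1.26905784e-04]
```

Emit:
send_rows:
  plan:
    - [0,0,0,0,0,0]
    - [0,0,0,0,0,0]
    - [0,0,0,0,0,0]
    - [0,0,-0.5,0,0,0]
    - [0,0,-1,0,0,0]
    - [0,0,-1,0,0,0]
    - [0,0,-1,0,0,0.25]
    - [0,0,-1,0,0,0]
  gripper: 1

```text
t: 30.6
eef_pos: [0.6318, 0.1848, 0.1477]
tool_rot: [0.0, 0.71, 0.704, 0.0]
contact_force: [-0.1, -0.7, -0.3]
width: 0.0851
gripper_force: 0.0
```

Emit:
send_rows:
  plan:
    - [0,0,-1,0,0,0]
    - [0,0,-1,0,0,0]
    - [0.1,-1,0,0,0,0]
    - [0.1,-1,0,0,0,0]
    - [0.1,-1,0,0,0,0]
    - [0.1,-1,0,0,0,0]
    - [0.1,-1,0,0,0,0]
    - [0,-1,0,0,0,0]

```text
t: 31.6
eef_pos: [0.511, 0.1957, 0.1864]
tool_rot: [0.0, 0.709, 0.705, 0.0]
contact_force: [0.7, 0.7, -0.2]
width: 0.0853
gripper_force: 0.0
```

Emit:
send_rows:
  plan:
    - [0,-1,0,0,0,0]
    - [0,-1,0,0,0,0]
    - [0,-1,0,0,0,0]
    - [0,-1,0,0,0,0]
    - [0,-0.3,0,0,0,0]
    - [0,0,0,0,0,0]
    - [0,0,0,0,0,0]

```text
t: 32.48
eef_pos: [0.4261, 0.1962, 0.1858]
tool_rot: [0.0, 0.71, 0.705, 0.0]
contact_force: [0.4, -0.3, 0.0]
width: 0.0855
gripper_force: 0.0
```

```bash
python3 look.py yellow; python3 - <<'E'
from h import *
im=robot.get_image("top"); C=cam("top")
for c,p in(("red",(.4545,.0575)),("yellow",(.426,.1955))): print(c,find(im,C,c,*p,span=.05))
for c,p in(("green",(.6315,.1845)),("blue",(.626,-.1465))): print(c,find(im,C,c,*p,span=.02,z=.065))
E
```

```text
32.475 [0.42614317 0.19615589 0.18579226] psi 89.59042556878276 q6 1.729501791052845 turn units to 90: -0.05119680390215464
red lens wrist [0.455  0.0575 0.5211]
yellow lens wrist [0.4265 0.1945 0.966 ]
yellow seat wrist [0.6295 0.073  0.299 ]
to lens (tool units) [-0.08  0.02  7.06]
green seat wrist [0.6325 0.1835 0.4642]
red (np.float64(0.45450000000000007), np.float64(0.057500000000000044), np.float32(0.5857916))
yellow (np.float64(0.42600000000000005), np.float64(0.19550000000000006), np.float32(0.58739287))
green (np.float64(0.6315), np.float64(0.18449999999999997), np.float32(0.4570579))
blue (np.float64(0.625), np.float64(-0.14550000000000002), np.float32(0.44355047))
```

View pics/look_yellow.png

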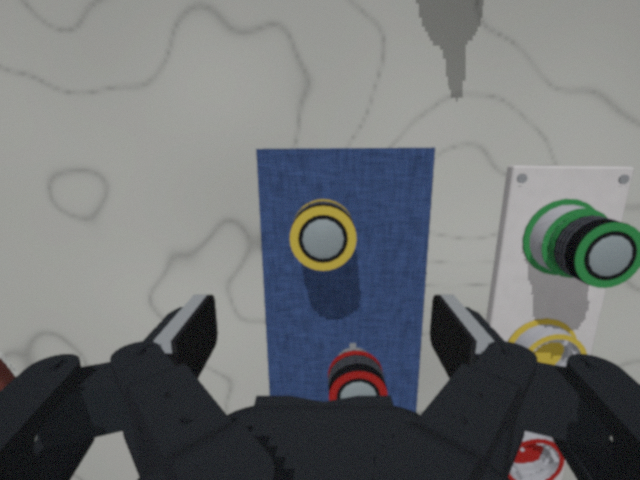

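Yellow lens is at (323,238), undisturbed, and the green lens sits upright in its seat at (575,245).

Emit:
send_rows:
  plan:
    - [-0.05,0.02,1,0,0,-0.05]
    - [0,0,1,0,0,0]
    - [0,0,1,0,0,0]
    - [0,0,1,0,0,0]
    - [0,0,1,0,0,0]
    - [0,0,1,0,0,0]
    - [0,0,0.7,0,0,0]
    - [0,0,0.35,0,0,0]

```text
t: 33.58
eef_pos: [0.4251, 0.1951, 0.0432]
tool_rot: [-0.0, 0.707, 0.707, -0.001]
contact_force: [0.2, -0.6, -0.0]
width: 0.0853
gripper_force: 0.0
```

Emit:
send_rows:
  plan:
    - [0,0,0,0,0,0]
    - [0,0,0,0,0,0]
    - [0,0,0,0,0,0]
    - [0,0,0,0,0,0]
    - [0,0,0,0,0,0]
    - [0,0,0,0,0,0]
  gripper: 0

```text
t: 34.33
eef_pos: [0.4268, 0.1954, 0.0457]
tool_rot: [0.001, 0.707, 0.707, 0.001]
contact_force: [-0.2, -0.3, 5.9]
width: 0.0487
gripper_force: 62.0
```

Emit:
send_rows:
  plan:
    - [0,0,-1,0,0,0]
    - [0,0,-1,0,0,0]
    - [0,0,-1,0,0,0]
    - [0,0,-1,0,0,0]
    - [0,0,0,0,0,0]

```text
t: 34.95
eef_pos: [0.4269, 0.1954, 0.1259]
tool_rot: [0.001, 0.707, 0.707, 0.001]
contact_force: [0.5, 0.0, -1.2]
width: 0.0484
gripper_force: 62.2
```

Emit:
send_rows:
  plan:
    - [-0.6,1,0,0,0,0]
    - [-0.6,1,0,0,0,0]
    - [-0.6,1,0,0,0,0]
    - [-0.6,1,0,0,0,0]
    - [-0.6,1,0,0,0,0]
    - [-0.6,1,0,0,0,0]
    - [-0.6,1,0,0,0,0]
    - [-0.6,1,0,0,0,0]

```text
t: 35.95
eef_pos: [0.586, 0.0988, 0.1231]
tool_rot: [-0.001, 0.707, 0.707, -0.001]
contact_force: [0.4, 0.1, -1.8]
width: 0.0483
gripper_force: 62.3
```

Emit:
send_rows:
  plan:
    - [-0.6,1,0,0,0,0]
    - [-0.6,1,0,0,0,0]
    - [-0.05,0.15,0,0,0,0]
    - [0,0,0,0,0,0]
    - [0,0,0,0,0,0]

```text
t: 36.58
eef_pos: [0.6282, 0.0748, 0.1244]
tool_rot: [-0.0, 0.707, 0.707, -0.0]
contact_force: [-0.4, 0.6, -1.9]
width: 0.0483
gripper_force: 62.4
```

```bash
python3 held.py yellow
```

```text
[0.62822175 0.07480707 0.12436931] held offset 0.0004999999999999449 -0.0005000000000000004 0.9987732 q6 1.4823256743830342
tool units to seat x,y: -0.015 0.051 down to .0775: 2.343465354555252
```

Emit:
send_rows:
  plan:
    - [0,0.05,1,0,0,0]
    - [0,0,1,0,0,0]
    - [0,0,0.5,0,0,0]
    - [0,0,0.05,0,0,0]
    - [0,0,0,0,0,0]
    - [0,0,0,0,0,0]

```text
t: 37.38
eef_pos: [0.6305, 0.0742, 0.0745]
tool_rot: [0.001, 0.707, 0.707, 0.0]
contact_force: [-0.2, 0.5, -1.1]
width: 0.0481
gripper_force: 62.4
```

Emit:
send_rows:
  plan:
    - [0,0,0.06,0,0,0]
    - [0,0,0,0,0,0]

```text
t: 37.62
eef_pos: [0.6301, 0.0742, 0.0726]
tool_rot: [0.0, 0.707, 0.707, 0.0]
contact_force: [0.4, -0.4, -1.6]
width: 0.0481
gripper_force: 62.4
```

Emit:
send_rows:
  plan:
    - [0,0,0.06,0,0,0]
    - [0,0,0,0,0,0]

```text
t: 37.88
eef_pos: [0.6299, 0.0743, 0.0711]
tool_rot: [-0.0, 0.707, 0.707, -0.0]
contact_force: [0.0, 0.2, -1.3]
width: 0.0484
gripper_force: 62.4
```

Emit:
send_rows:
  plan:
    - [0,0,0.06,0,0,0]
    - [0,0,0,0,0,0]

```text
t: 38.12
eef_pos: [0.6299, 0.0743, 0.0699]
tool_rot: [-0.0, 0.707, 0.707, -0.0]
contact_force: [0.2, 0.7, -1.9]
width: 0.0485
gripper_force: 62.4
```

Emit:
send_rows:
  plan:
    - [0,0,0.06,0,0,0]
    - [0,0,0,0,0,0]

```text
t: 38.38
eef_pos: [0.6299, 0.0743, 0.0687]
tool_rot: [-0.0, 0.707, 0.707, -0.0]
contact_force: [0.1, -0.5, -1.8]
width: 0.0484
gripper_force: 62.4
```

Emit:
send_rows:
  plan:
    - [0,0,0.06,0,0,0]
    - [0,0,0,0,0,0]

```text
t: 38.62
eef_pos: [0.6301, 0.0742, 0.0679]
tool_rot: [0.0, 0.707, 0.707, 0.0]
contact_force: [-0.6, 0.8, 1.0]
width: 0.0484
gripper_force: 62.4
```

Emit:
send_rows:
  plan:
    - [0,0,0.05,0,0,-0.8]
    - [0,0,0,0,0,-0.8]
    - [0,0,0,0,0,0]

```text
t: 39.0
eef_pos: [0.6299, 0.0742, 0.0665]
tool_rot: [-0.0, 0.624, 0.781, -0.0]
contact_force: [0.6, 0.1, -1.4]
width: 0.0486
gripper_force: 62.4
```

Emit:
send_rows:
  plan:
    - [0,0,0,0,0,-0.8]
    - [0,0,0,0,0,-0.8]
    - [0,0,0,0,0,0]

```text
t: 39.38
eef_pos: [0.6296, 0.0742, 0.0665]
tool_rot: [-0.0, 0.534, 0.845, -0.0]
contact_force: [-2.5, -0.0, 0.2]
width: 0.0486
gripper_force: 62.2
```

Emit:
send_rows:
  plan:
    - [0,0,0,0,0,-0.8]
    - [0,0,0,0,0,-0.8]
    - [0,0,0,0,0,0]

```text
t: 39.75
eef_pos: [0.6296, 0.0742, 0.0663]
tool_rot: [-0.0, 0.437, 0.899, -0.0]
contact_force: [-2.4, 0.7, -2.5]
width: 0.0481
gripper_force: 63.2
```

Emit:
send_rows:
  plan:
    - [0,0,0.05,0,0,0.8]
    - [0,0,0.05,0,0,0.8]
    - [0,0,0,0,0,0]

```text
t: 40.12
eef_pos: [0.6302, 0.0743, 0.0648]
tool_rot: [0.0, 0.534, 0.846, 0.0]
contact_force: [-1.0, 0.4, -1.9]
width: 0.0482
gripper_force: 63.3
```

Emit:
send_rows:
  plan:
    - [0,0,0.05,0,0,0]
    - [0,0,0.05,0,0,0]
    - [0,0,0,0,0,0]

```text
t: 40.5
eef_pos: [0.6299, 0.0742, 0.0626]
tool_rot: [-0.0, 0.533, 0.846, -0.0]
contact_force: [-0.5, -0.2, -2.6]
width: 0.0483
gripper_force: 63.3
```

Emit:
send_rows:
  plan:
    - [0,0,0.05,0,0,0]
    - [0,0,0,0,0,0]

```text
t: 40.75
eef_pos: [0.6301, 0.0742, 0.0619]
tool_rot: [0.0, 0.533, 0.846, 0.0]
contact_force: [-0.7, -0.9, 1.8]
width: 0.0485
gripper_force: 63.8
```

Emit:
send_rows:
  plan:
    - [0,0,0.02,0,0,1]
    - [0,0,0.02,0,0,1]
    - [0,0,0.02,0,0,1]
    - [0,0,0.02,0,0,1]
    - [0,0,0,0,0,0]

```text
t: 41.38
eef_pos: [0.6307, 0.0743, 0.0612]
tool_rot: [0.001, 0.746, 0.666, 0.001]
contact_force: [-1.6, 0.5, 4.9]
width: 0.0483
gripper_force: 64.0
```

Emit:
send_rows:
  plan:
    - [0,0,0.02,0,0,1]
    - [0,0,0.02,0,0,1]
    - [0,0,0.02,0,0,1]
    - [0,0,0,0,0,0]

```text
t: 41.88
eef_pos: [0.6305, 0.0742, 0.0595]
tool_rot: [0.0, 0.868, 0.497, 0.0]
contact_force: [-0.3, -0.4, 3.3]
width: 0.0481
gripper_force: 63.9
```

Emit:
send_rows:
  plan:
    - [0,0,0.02,0,0,1]
    - [0,0,0.02,0,0,1]
    - [0,0,0,0,0,0]

```text
t: 42.25
eef_pos: [0.6302, 0.0741, 0.0583]
tool_rot: [0.0, 0.928, 0.373, 0.0]
contact_force: [1.5, -0.6, 1.8]
width: 0.048
gripper_force: 63.7
```

```bash
python3 -c "
from h import *
o=robot.observe();print(o['wrist_torque'],o['qpos'][5])"
```

```text
[-0.23181292 -0.04917256 -0.06723019] 2.2884471873233254
```

Emit:
send_rows:
  plan:
    - [0,0,0.03,0,0,0.7]
    - [0,0,0.01,0,0,0.7]
    - [0,0,0,0,0,0]

```text
t: 42.62
eef_pos: [0.6304, 0.0742, 0.0578]
tool_rot: [0.0, 0.96, 0.281, 0.0]
contact_force: [-0.7, -0.6, 4.9]
width: 0.048
gripper_force: 63.9
```

Emit:
send_rows:
  plan:
    - [0,0,0,0,0,0.7]
    - [0,0,0,0,0,0.5]
    - [0,0,0,0,0,0]

```text
t: 43.0
eef_pos: [0.6297, 0.0742, 0.0577]
tool_rot: [0.0, 0.98, 0.201, -0.0]
contact_force: [-3.8, -0.9, 7.3]
width: 0.0485
gripper_force: 64.3
```

```bash
python3 -c "
from h import *
o=robot.observe();print(o['wrist_torque'],o['qpos'][5])"
```

```text
[-0.10245514  0.71160013  0.90841103] 2.648929031234741
```

Emit:
send_rows:
  plan:
    - [0,0,0,0,0,0]
    - [0,0,0,0,0,0]
    - [0,0,0,0,0,0]
    - [0,0,-0.5,0,0,0]
    - [0,0,-1,0,0,0]
    - [0,0,-1,0,0,0]
    - [0,0,-1,0,0,-1]
    - [0,0,-1,0,0,-1]
  gripper: 1

```text
t: 44.0
eef_pos: [0.6305, 0.0742, 0.1498]
tool_rot: [0.0, 0.942, 0.334, 0.001]
contact_force: [-0.7, -0.0, 0.2]
width: 0.0852
gripper_force: 0.0
```

Emit:
send_rows:
  plan:
    - [0,0,-1,0,0,-1]
    - [0,0,-1,0,0,-1]
    - [0,0,0,0,0,-1]
    - [0,0,0,0,0,-1]
    - [0,0,0,0,0,-1]
    - [0,0,0,0,0,-1]
    - [0,0,0,0,0,-0.35]

```text
t: 44.88
eef_pos: [0.6303, 0.0742, 0.1892]
tool_rot: [0.001, 0.708, 0.706, 0.001]
contact_force: [0.1, -0.9, 0.1]
width: 0.0855
gripper_force: 0.0
```

Emit:
send_rows:
  plan:
    - [-0.1,-1,0,0,0,0]
    - [-0.1,-1,0,0,0,0]
    - [-0.1,-1,0,0,0,0]
    - [-0.1,-1,0,0,0,0]
    - [-0.1,-1,0,0,0,0]
    - [-0.1,-1,0,0,0,0]
    - [-0.1,-1,0,0,0,0]
    - [-0.1,-1,0,0,0,0]

```text
t: 45.88
eef_pos: [0.4696, 0.0592, 0.1891]
tool_rot: [0.001, 0.709, 0.705, 0.001]
contact_force: [-1.0, -0.6, -0.0]
width: 0.0857
gripper_force: 0.0
```

Emit:
send_rows:
  plan:
    - [0,-0.8,0,0,0,0]
    - [0,0,0,0,0,0]
    - [0,0,0,0,0,0]

```text
t: 46.25
eef_pos: [0.4546, 0.0594, 0.1882]
tool_rot: [0.001, 0.71, 0.705, 0.0]
contact_force: [0.3, -0.2, -0.4]
width: 0.0852
gripper_force: 0.0
```

```bash
python3 look.py red
```

```text
46.25 [0.45464012 0.05936992 0.18820048] psi 89.60502861163786 q6 1.4210203960213401 turn units to 90: -0.049371423545267135
red lens wrist [0.455  0.057  0.9646]
red seat wrist [ 0.6275 -0.0365  0.4982]
to lens (tool units) [-0.12  0.02  7.19]
yellow lens wrist [0.393  0.1625 0.    ]
yellow seat wrist [0.6305 0.0735 0.4815]
green lens wrist [ 0.4115 -0.1115  0.    ]
green seat wrist [0.6325 0.184  0.4853]
blue seat wrist [ 0.631 -0.136  0.021]
```

View pics/look_red.png

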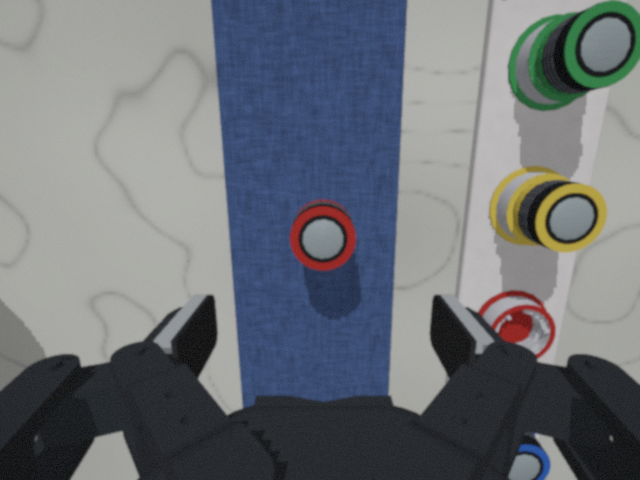

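Red lens at (323,237) is in place, and yellow (548,208) and green (575,55) are upright in their seats.

Emit:
send_rows:
  plan:
    - [-0.1,0.02,1,0,0,-0.05]
    - [0,0,1,0,0,0]
    - [0,0,1,0,0,0]
    - [0,0,1,0,0,0]
    - [0,0,1,0,0,0]
    - [0,0,1,0,0,0]
    - [0,0,0.8,0,0,0]
    - [0,0,0.35,0,0,0]

```text
t: 47.3
eef_pos: [0.4533, 0.0576, 0.0425]
tool_rot: [-0.001, 0.707, 0.707, -0.001]
contact_force: [-0.5, -0.4, -0.1]
width: 0.0853
gripper_force: 0.0
```

Emit:
send_rows:
  plan:
    - [0,0,0,0,0,0]
    - [0,0,0,0,0,0]
    - [0,0,0,0,0,0]
    - [0,0,0,0,0,0]
    - [0,0,0,0,0,0]
    - [0,0,0,0,0,0]
  gripper: 0

```text
t: 48.05
eef_pos: [0.4551, 0.0573, 0.0453]
tool_rot: [0.001, 0.707, 0.707, 0.0]
contact_force: [-0.9, -0.7, 6.2]
width: 0.0483
gripper_force: 62.1
```

Emit:
send_rows:
  plan:
    - [0,0,-1,0,0,0]
    - [0,0,-1,0,0,0]
    - [0,0,-1,0,0,0]
    - [0,0,-1,0,0,0]
    - [0,0,0,0,0,0]

```text
t: 48.68
eef_pos: [0.4552, 0.0573, 0.1255]
tool_rot: [0.001, 0.707, 0.707, 0.001]
contact_force: [-0.2, 0.3, -2.3]
width: 0.0486
gripper_force: 62.3
```

Emit:
send_rows:
  plan:
    - [-0.5,1,0,0,0,0]
    - [-0.5,1,0,0,0,0]
    - [-0.5,1,0,0,0,0]
    - [-0.5,1,0,0,0,0]
    - [-0.5,1,0,0,0,0]
    - [-0.5,1,0,0,0,0]
    - [-0.5,1,0,0,0,0]
    - [-0.5,1,0,0,0,0]

```text
t: 49.68
eef_pos: [0.6143, -0.0227, 0.1226]
tool_rot: [-0.001, 0.707, 0.707, -0.001]
contact_force: [0.9, -0.2, -1.5]
width: 0.0482
gripper_force: 62.5
```

Emit:
send_rows:
  plan:
    - [-0.66,0.65,0,0,0,0]
    - [0,0,0,0,0,0]
    - [0,0,0,0,0,0]
    - [0,0,0,0,0,0]

```text
t: 50.18
eef_pos: [0.6267, -0.0352, 0.124]
tool_rot: [-0.0, 0.707, 0.707, -0.0]
contact_force: [-0.5, -0.0, -2.3]
width: 0.0489
gripper_force: 62.6
```

```bash
python3 held.py red
```

```text
[ 0.62673879 -0.0351571   0.12404454] held offset 0.0010000000000000009 -0.0005000000000000004 0.9984779 q6 1.306219676568032
tool units to seat x,y: -0.042 0.038 down to .0775: 2.327227005251279
```

Emit:
send_rows:
  plan:
    - [-0.04,0.05,1,0,0,0]
    - [0,0,1,0,0,0]
    - [0,0,0.5,0,0,0]
    - [0,0,0.06,0,0,0]
    - [0,0,0,0,0,0]
    - [0,0,0,0,0,0]

```text
t: 50.98
eef_pos: [0.6288, -0.0367, 0.0739]
tool_rot: [0.001, 0.707, 0.707, 0.0]
contact_force: [-0.2, -0.1, -2.2]
width: 0.0482
gripper_force: 62.6
```

Emit:
send_rows:
  plan:
    - [0,0,0.06,0,0,0]
    - [0,0,0.06,0,0,0]
    - [0,0,0,0,0,0]

```text
t: 51.35
eef_pos: [0.6282, -0.0365, 0.0706]
tool_rot: [-0.0, 0.707, 0.707, -0.0]
contact_force: [0.4, -0.7, -1.5]
width: 0.0486
gripper_force: 62.6
```

Emit:
send_rows:
  plan:
    - [0,0,0.06,0,0,0]
    - [0,0,0,0,0,0]

```text
t: 51.6
eef_pos: [0.6282, -0.0365, 0.0693]
tool_rot: [-0.0, 0.707, 0.707, -0.0]
contact_force: [-0.6, 0.0, -1.7]
width: 0.0486
gripper_force: 62.6
```

Emit:
send_rows:
  plan:
    - [0,0,0.05,0,0,0]
    - [0,0,0,0,0,0]

```text
t: 51.85
eef_pos: [0.6282, -0.0365, 0.0684]
tool_rot: [-0.0, 0.707, 0.707, -0.0]
contact_force: [-0.1, -0.3, -1.4]
width: 0.0484
gripper_force: 62.6
```

Emit:
send_rows:
  plan:
    - [0,0,0.05,0,0,0]
    - [0,0,0,0,0,0]

```text
t: 52.1
eef_pos: [0.6284, -0.0366, 0.0677]
tool_rot: [0.0, 0.707, 0.707, 0.0]
contact_force: [0.6, 0.1, -0.2]
width: 0.0485
gripper_force: 62.6
```

Emit:
send_rows:
  plan:
    - [0,0,0.05,0,0,0]
    - [0,0,0,0,0,0]

```text
t: 52.35
eef_pos: [0.6285, -0.0367, 0.0671]
tool_rot: [0.0, 0.707, 0.707, 0.0]
contact_force: [-2.1, 0.3, 5.1]
width: 0.048
gripper_force: 62.7
```

On the crests at 0.067. Turning back.

Emit:
send_rows:
  plan:
    - [0,0,0.04,0,0,-0.8]
    - [0,0,0,0,0,-0.8]
    - [0,0,0,0,0,0]

```text
t: 52.72
eef_pos: [0.628, -0.0364, 0.0652]
tool_rot: [-0.0, 0.624, 0.781, -0.0]
contact_force: [0.1, 0.4, -0.8]
width: 0.0485
gripper_force: 62.6
```

Emit:
send_rows:
  plan:
    - [0,0,0,0,0,-0.8]
    - [0,0,0,0,0,-0.8]
    - [0,0,0,0,0,0]

```text
t: 53.1
eef_pos: [0.6277, -0.0363, 0.0653]
tool_rot: [-0.001, 0.534, 0.845, -0.0]
contact_force: [-1.9, 1.8, -1.2]
width: 0.048
gripper_force: 62.4
```

Emit:
send_rows:
  plan:
    - [0,0,0.05,0,0,0.5]
    - [0,0,0.05,0,0,0]
    - [0,0,0.05,0,0,0]
    - [0,0,0,0,0,0]

```text
t: 53.6
eef_pos: [0.6281, -0.0364, 0.0624]
tool_rot: [-0.0, 0.562, 0.827, -0.0]
contact_force: [-2.5, 0.8, -2.4]
width: 0.0482
gripper_force: 62.4
```

Emit:
send_rows:
  plan:
    - [0,0,0.05,0,0,0]
    - [0,0,0,0,0,0]

```text
t: 53.85
eef_pos: [0.6281, -0.0364, 0.0615]
tool_rot: [-0.0, 0.562, 0.827, -0.0]
contact_force: [-2.8, 1.5, -1.5]
width: 0.0486
gripper_force: 62.4
```

Emit:
send_rows:
  plan:
    - [0,0,0.04,0,0,0]
    - [0,0,0,0,0,0]

```text
t: 54.1
eef_pos: [0.6282, -0.0365, 0.0614]
tool_rot: [0.0, 0.562, 0.827, -0.0]
contact_force: [-5.1, 2.6, 3.7]
width: 0.0485
gripper_force: 62.9
```

Emit:
send_rows:
  plan:
    - [0,0,0.02,0,0,1]
    - [0,0,0.02,0,0,1]
    - [0,0,0.02,0,0,1]
    - [0,0,0.02,0,0,1]
    - [0,0,0,0,0,0]

```text
t: 54.72
eef_pos: [0.6289, -0.0364, 0.061]
tool_rot: [0.001, 0.769, 0.639, 0.001]
contact_force: [-6.0, 4.2, 11.0]
width: 0.0486
gripper_force: 63.6
```

Emit:
send_rows:
  plan:
    - [0,0,0.02,0,0,1]
    - [0,0,0.02,0,0,1]
    - [0,0,0.02,0,0,1]
    - [0,0,0,0,0,0]

```text
t: 55.22
eef_pos: [0.6287, -0.0365, 0.0594]
tool_rot: [0.0, 0.885, 0.466, 0.0]
contact_force: [-5.4, 3.3, 8.4]
width: 0.0485
gripper_force: 63.3
```

Emit:
send_rows:
  plan:
    - [0,0,0.02,0,0,1]
    - [0,0,0.02,0,0,1]
    - [0,0,0,0,0,0]

```text
t: 55.6
eef_pos: [0.6286, -0.0365, 0.0583]
tool_rot: [0.0, 0.941, 0.338, 0.0]
contact_force: [-5.0, 1.7, 5.9]
width: 0.0484
gripper_force: 63.1
```

```bash
python3 -c "
from h import *
o=robot.observe();print(o['wrist_torque'],o['qpos'][5])"
```

```text
[ 0.50013697  1.12104152 -0.03152957] 2.186863628997607
```

Emit:
send_rows:
  plan:
    - [0,0,0.02,0,0,0.7]
    - [0,0,0.02,0,0,0.7]
    - [0,0,0,0,0,0]

```text
t: 55.98
eef_pos: [0.6287, -0.0364, 0.0575]
tool_rot: [0.0, 0.97, 0.245, 0.0]
contact_force: [-4.1, 3.5, 4.2]
width: 0.048
gripper_force: 63.1
```

Emit:
send_rows:
  plan:
    - [0,0,0,0,0,0.7]
    - [0,0,0,0,0,0.5]
    - [0,0,0,0,0,0]

```text
t: 56.35
eef_pos: [0.6285, -0.0363, 0.0573]
tool_rot: [-0.0, 0.987, 0.163, 0.0]
contact_force: [-4.8, 3.5, 5.3]
width: 0.0484
gripper_force: 63.0
```

```bash
python3 -c "
from h import *
o=robot.observe();print(o['wrist_torque'],o['qpos'][5])"
```

```text
[0.77581021 0.98835259 0.0404754 ] 2.5487630484367183
```

Emit:
send_rows:
  plan:
    - [0,0,0.01,0,0,0.6]
    - [0,0,0,0,0,0.6]
    - [0,0,0,0,0,0]

```text
t: 56.72
eef_pos: [0.6292, -0.0359, 0.0574]
tool_rot: [-0.0, 0.997, 0.081, 0.001]
contact_force: [-1.7, 4.6, 5.2]
width: 0.0482
gripper_force: 63.3
```

```bash
python3 -c "
from h import *
o=robot.observe();print(o['wrist_torque'],o['qpos'][5])"
```

```text
[1.29881482 0.3527277  1.02061557] 2.714329618365092
```

Emit:
send_rows:
  plan:
    - [0,0,0,0,0,0]
    - [0,0,0,0,0,0]
    - [0,0,0,0,0,0]
    - [0,0,-0.5,0,0,0]
    - [0,0,-1,0,0,0]
    - [0,0,-1,0,0,0]
    - [0,0,-1,0,0,-1]
    - [0,0,-1,0,0,-1]
  gripper: 1

```text
t: 57.72
eef_pos: [0.6287, -0.0366, 0.1488]
tool_rot: [0.0, 0.975, 0.22, 0.001]
contact_force: [0.8, -0.2, 0.5]
width: 0.0853
gripper_force: 0.0
```

Emit:
send_rows:
  plan:
    - [-1,0,-1,0,0,0]
    - [-1,0,-1,0,0,0]
    - [-1,0,-1,0,0,0]
    - [-1,0,-1,0,0,0]
    - [-1,0,0,0,0,0]
    - [-1,0,0,0,0,0]
    - [-1,0,0,0,0,0]
    - [0,0,0,0,0,0]

```text
t: 58.72
eef_pos: [0.5014, -0.0967, 0.2281]
tool_rot: [0.001, 0.976, 0.218, 0.001]
contact_force: [0.4, -0.5, -0.8]
width: 0.0854
gripper_force: 0.0
```

```bash
python3 - <<'E'
from h import *
im=robot.get_image("top"); C=cam("top"); s=robot.get_image("scene")
S=dict(red=(.6282,-.0365),yellow=(.630,.0742),green=(.6316,.1848),blue=(.6265,-.1467))
for c in COL:
  print(c,[np.round(find(im,C,c,*S[c],span=.01,z=z),4) for z in(.065,)])
a=cv2.resize(im[180:325,200:425],(675,435),interpolation=cv2.INTER_CUBIC); b=cv2.resize(s[160:330,180:480],(300,170))
a[-170:,-300:]=b
cv2.imwrite("pics/end.png",a[:,:,::-1])
E
```

```text
red [array([ 0.6252, -0.029 ,  0.1861])]
yellow [array([0.63  , 0.0747, 0.3895])]
green [array([0.6311, 0.1843, 0.4632])]
blue [array([ 0.6135, -0.1597,  0.    ])]
```

View pics/end.png

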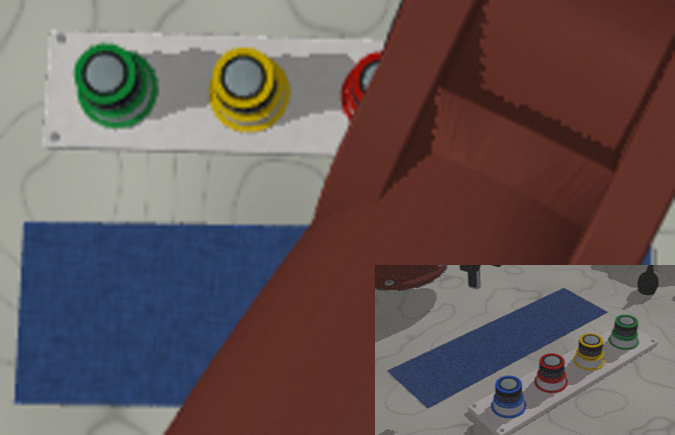

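The end picture shows all four lenses upright in their own seats and the mat empty. A quick height check from the scene camera comes next, before handing in.

```bash
python3 - <<'E'
from h import *
C=cam("scene"); s=robot.get_image("scene")
S=dict(red=(.6282,-.0365),yellow=(.630,.0742),green=(.6316,.1848),blue=(.6265,-.1467))
for c in COL:
    M=cv2.GaussianBlur(cmask(s,c,120,60).astype(np.float32),(0,0),.8)
    r=[(score(M,C,S[c][0]+dx,S[c][1]+dy,z,(.0195,.0215,.0235),(.0265,)),z) for z in np.arange(.055,.08,.001) for dx in(-.001,0,.001) for dy in(-.001,0,.001)]
    print(c,max(r))
E
```

```text
red (np.float32(0.5395502), np.float64(0.066))
yellow (np.float32(0.50730395), np.float64(0.065))
green (np.float32(0.41877273), np.float64(0.066))
blue (np.float32(0.5983559), np.float64(0.066))
```

All four tops are at about 0.065 m, which is the home height (33 + 6.5 + 25.5 mm).

```bash
python3 -c "
from cell import robot
print(robot.sign_off())"
```

```text
the job is handed in; nothing more can be done
None
```

All four lenses (red, yellow, green, blue) are screwed home in their own-colour seats, each turned back until it dropped and then forward to the stop; the blower, dish and screwdriver were not touched, and the job was handed in at about 59 s.

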